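Raise the ratchet lamp, slide the seedling tray under it and let the lamp down two notches

TASK

The lamp on the ratchet stand hangs too low for the tray of seedling pots to go beneath it: push the lamp up its sloping toothed rail, click by click, to the top notch. Then slide the tray fully home between the prongs of the stand, straight and up against its foot. Last, press the pawl's tail to let the lamp down exactly two notches from the top and leave the pawl holding it there; the lamp must not touch the tray, and the other things on the bench stay where they are.

Things in the scene. Friction and masses are not known exactly. Their poses are not given: they have to be found in the camera images.
- stand: White bench stand with a fork-shaped base, fixed to the bench. Origin: on the bench, centre of the open bay between the two prongs, where the tray's centre belongs. y points along the bay towards the foot, x across it, away from the robot at yaw 0. Prongs: 18 mm wide and high, inner faces at x = +-64 mm, from y = -53 to the foot.
- foot_face (a point): Middle, at bench level, of the flat front face (24 mm high) of the stand's foot plate, 70 mm from the bay's centre along the stand's y: the tray's +y end stops against it. Behind it stand a column and a guide through which the toothed steel rail slopes up at 35 degrees towards the stand's +y; the lamp on the rail's lower end hangs over the bay.
- lamp_rail (a joint): Slide of rail and lamp, m, along (0, 0.819, 0.574) in the stand's frame: 0 bottom stop, 0.130 top stop. The pawl holds it, within 1.5 mm, at six notches: 0.002, 0.026, 0.050, 0.074, 0.098, 0.122 (top). Starts in the second lowest. Oil-damped: pushing up at 0.05 m/s takes 10 to 14 N; with the pawl lifted, or let go between notches, it sinks of itself at 15 to 30 mm/s.
- lamp: White flat round lamp head, 90 mm across, 22 mm thick, always level. Origin: centre of its underside: at the bottom stop 33 mm above the bench and y = -63 mm in the stand's frame; in the top notch 103 mm (y = +37); two notches below 75 mm (y = -2). In the two lowest notches it is lower than the tray's pots. Rail and lamp weigh about 0.5 kg.
- lamp_handle (a point): Middle of the grip bar of the lamp's dark steel loop handle: a round bar of 12 mm diameter, 70 mm between its leg centres (58 mm inside), along the stand's x axis, 38 mm above the lamp's top face and 22 mm to the -y side of the lamp's centre. It can be pushed towards +y with the fingers standing behind it; the space under the bar is free.
- pawl (a joint): Turn of the dark steel sprung pawl, rad: 0 when it is seated in a notch, up to 0.42 with its tail pressed down. About 0.2 lifts its nose clear of the 8 mm teeth; its spring closes it again when let go.
- pawl_tail (a point): Centre of the top face of the pawl's flat bright steel tail paddle, 62 by 40 mm (along the stand's x and y), on the robot's side of the rail, level when the pawl is seated, about 220 mm above the bench. The pivot is 65 mm from it towards the stand's -y. Pressing it straight down lifts the pawl's nose: 13 mm clears the teeth, 18 mm is safe, 25 mm is the stop; 2 to 5 N.
- tray: White carrier tray, 100 mm (x) by 140 mm (y), with six black square seedling pots fixed in it, 58 mm high in all, about 0.45 kg, loose on the bench. Origin: centre of its underside. Its y points away from its fin handle; at home its y lies along the stand's y, the end without the fin against the foot, with 14 mm to spare to either prong.
- tray_fin (a point): Top edge, middle, of the tray's upright white fin handle, which stands out from the tray's -y end: 14 mm thick (x), 46 mm long (y), its top 52 mm above the bench, its middle 92.5 mm from the tray's centre. It can be pinched from above across its thickness.
- reagent_bottle: White bottle with a blue cap, 150 mm high, 68 mm across; leave it alone. Origin: centre of its underside.
- squat_jar: White jar with a blue lid, 70 mm high, 64 mm across; leave it alone. Origin: centre of its underside.
- spare_pot: Single black square pot, 60 mm; leave it alone. Origin: centre of its underside.
There are look-alikes about, which are no part of the job. Leave any purple or red look-alike of the tray alone.

How it is judged:
By the outcome, as a careful person would: the job done as asked, in the order asked, and still so for the second after the job is handed in, with the robot touching nothing.
It also fails if it takes over 72 s, if anything falls off the work surface, if the arm or the gripper's body presses on something with over 40 N, if the wrist force passes 120 N, or if a joint passes its speed limit or range.

ROBOT

A 6-joint arm with a two-finger parallel gripper is mounted at the origin on the work surface. World frame = base frame: x ahead of the robot, y to its left, z up, the work surface at z = 0. Lengths are in m, angles in degrees, forces in N, time in s.
With the tool pointing down it reaches from about 0.375 to 0.9 m from the base axis. Payload 3.1 kg.
Tool frame: the origin (TCP) lies midway between the tips of the shut fingers; the grasp point (between the pads) lies 19 mm behind it; z points along the fingers, y is the line along which they close (so a half turn about z gives the same grasp; the last joint's range is limited). The gripper opens to 87 mm and grips with 3 to 60 N. Pads are 19 mm wide; open, the fingers measure 117 mm over their backs; the gripper's body (75 mm by 190 mm) begins 51 mm behind the grasp point.
Start: joints at [57.324, 30.224, 82.088, -0, 67.689, -10.227], TCP at [0.239, 0.578, 0.223] pointing down, gripper open.
Joint ranges: [-176.69, 176.69], [-43.24, 126.21], [12.49, 139.97], [-82, 262], [0, 151.66], [-163.58, 163.58]. Speed limits (degrees/s): [159.86, 159.86, 180, 180, 180, 180].

INTERFACE

Orientations are given as a 3x3 rotation matrix whose columns are the frame's x, y, z axes.
In Python, from rig import bot, capture gives the robot as it stands.
- The arm moves only by the shell command python3 -m handwheel FILE, which reads ROWS from the file FILE. ROWS is a JSON object whose key "moves" holds a list of rows, 1 to 20 of them, each of 7 numbers: dx, dy, dz in m, then a rotation vector rx, ry, rz in degrees, then the opening from 0.0 (shut) to 1.0 (fully open); each row is the pose to reach, as a shift and turn from the pose commanded when the command began, along the tool's axes at that moment; what a row does not reach only later rows make up. A row lasts 1/10 s, in which the tool goes at most 0.05 m and 8.59 degrees, less where a joint would pass 70% of its speed; a pose out of reach is approached as far as the arm can. The fingers move at their own pace and stop on an object; the grip force is fixed at half the most. Time passes only in rows, so rows that do not move let the fingers close. It prints the time, the measured TCP pose, the force, the opening and the grip force at its end. Input that does not fit is refused with a message, and nothing moves.
- bot.read_state(): the state, without advancing time (a new reading comes with each control period).
- capture(name): name is "scene" or "side" or "wrist"; returns a dict with "color" (400x640x3 uint8, red, green, blue), "K" (3x3 intrinsics, pixels), "view" (4x4, takes a point from world to camera coordinates); the wrist camera has in their place "mount" (4x4, takes a point from camera to tool coordinates, whose origin is the TCP and whose axes are the flange's). Camera axes: x right, y up, looking along -z (the intrinsics and any distortion apply to the point x, -y, -z); pixel columns grow to the right and rows downward; lengths in m; the calibration is good to about 2 mm. The wrist camera is an equidistant fisheye: a pixel r from the principal point sees the ray r / f radians off the axis. A picture is of the moment at which its call begins: read the wrist's pose just before it. There is no depth.
- bot.hand_in(): hands the job in; it is judged then, once.
The state is a dict: "time_s": time; "joint_positions": joint angles; "qvel": joint speeds; "tau": joint torques, N m; "position": TCP position; "tcp_rot": TCP orientation; "force": force on the tool from outside, world axes, zero at the start; "moment": the same for the moment, N m; "opening": opening from 0.0 (shut) to 1.0 (fully open); "grasp_force": force on a finger pad.
Only numpy, scipy, OpenCV 4.12 (cv2) and the standard library are available. Lean on these libraries where they do the work, as an engineer would, in place of code of your own. Each camera call takes 0.05 s, during which the arm holds its last target. There are 200 camera calls.

## Working session

There is one attempt and no reset: what is moved stays moved. The work goes in short steps, Python scripts to look and compute and a shell command to move; the robot and the scene stay as the last step left them, time stands still between calls to the robot, and variables do not carry over. Pictures are saved under pics/ and viewed, at most 10 in all, crops included, and the job is handed in when it is done.

```bash
mkdir -p pics; ls
python3 - <<'E'
from rig import bot,capture
import cv2,numpy as np
np.set_printoptions(precision=4,suppress=True)
s=bot.read_state();print(s['time_s'],s['position'],s['tcp_rot'],s['opening'])
for n in("scene","side","wrist"):
    c=capture(n);cv2.imwrite(f'pics/{n}0.png',c['color'][:,:,::-1])
    np.savez(f'{n}0.npz',**c)
    print(n,{k:v for k,v in c.items() if k!='color'})
E
```

```text
pics
0.0 [0.2382 0.577  0.2216] [[-0.9242  0.3818 -0.0012]
 [ 0.3818  0.9242 -0.0019]
 [ 0.0004 -0.0022 -1.    ]] 1.0001270402285263
scene {'K': array([[437.4712,   0.    , 322.3143],
       [  0.    , 437.4712, 202.5023],
       [  0.    ,   0.    ,   1.    ]]), 'view': array([[ 0.5914,  0.8063, -0.0049, -0.3558],
       [-0.4589,  0.3415,  0.8202,  0.1175],
       [ 0.6631, -0.4829,  0.572 , -1.896 ],
       [ 0.    ,  0.    ,  0.    ,  1.    ]])}
side {'K': array([[364.4709,   0.    , 316.7557],
       [  0.    , 364.4709, 197.607 ],
       [  0.    ,   0.    ,   1.    ]]), 'view': array([[ 0.9998, -0.0042,  0.0189, -0.5299],
       [-0.0097,  0.7373,  0.6755, -0.1316],
       [-0.0168, -0.6756,  0.7371, -1.0927],
       [ 0.    ,  0.    ,  0.    ,  1.    ]])}
wrist {'K': array([[309.7069,   0.    , 311.9434],
       [  0.    , 309.7069, 201.9578],
       [  0.    ,   0.    ,   1.    ]]), 'mount': array([[-0.0009,  0.9545,  0.2983,  0.0829],
       [ 1.    ,  0.001 , -0.0003,  0.0001],
       [-0.0006,  0.2983, -0.9545, -0.1626],
       [ 0.    ,  0.    ,  0.    ,  1.    ]])}
```

View pics/scene0.png

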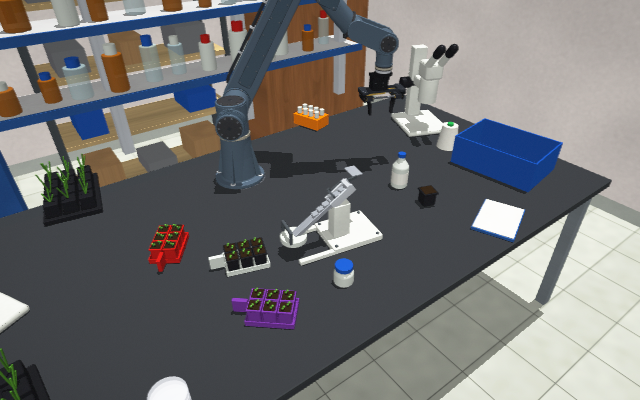

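View pics/side0.png

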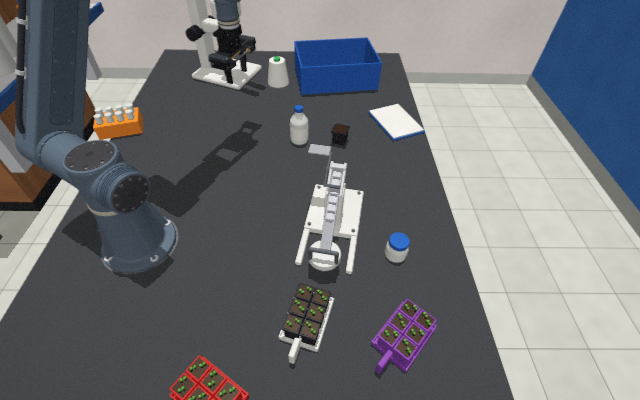

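The stand is at scene (335,225) and side (333,205), with its lamp at side (324,258) and paddle at side (319,149). Tray candidates are the white tray at scene (245,255) / side (307,315), the red one at scene (168,243) / side (208,380), and the purple one at scene (272,308) / side (404,333). I choose the white one and check it in a close crop.

Run:
```python
import cv2
a=cv2.imread('pics/side0.png')[135:365,270:420];b=cv2.imread('pics/scene0.png')[160:280,200:390]
cv2.imwrite('pics/side0c.png',cv2.resize(a,None,fx=2.6,fy=2.6,interpolation=cv2.INTER_CUBIC))
cv2.imwrite('pics/scene0c.png',cv2.resize(b,None,fx=4,fy=4,interpolation=cv2.INTER_CUBIC))
```

```text
(no output)
```

View pics/side0c.png

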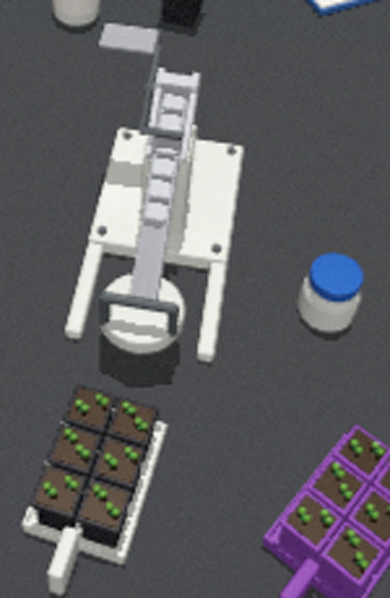

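View pics/scene0c.png

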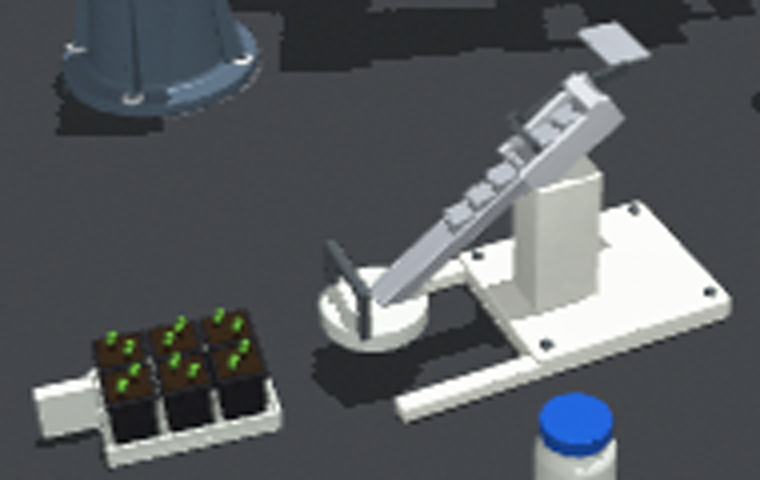

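Side crop: white tray with fin at (63,545), lamp handle bar (103,296)–(176,305), paddle (128,38), prong tips (75,330)/(207,354). Scene crop: fin (60,400), handle (330,245)–(364,335), paddle (614,44). This confirms the white tray. Next I fit the poses.

```bash
cat > h.py <<'E'
import numpy as np
from scipy.optimize import least_squares
np.set_printoptions(precision=4,suppress=True)
C={n:dict(np.load(f'{n}0.npz')) for n in('scene','side')}
def proj(n,P):
    c=C[n];p=c['view'][:3,:3]@np.asarray(P)+c['view'][:3,3]
    q=c['K']@np.array([p[0],-p[1],-p[2]]);return q[:2]/q[2]
def px(n,p):
    return np.array([270+p[0]/2.6,135+p[1]/2.6]) if n=='side' else np.array([200+p[0]/4,160+p[1]/4])
def T(q,P):
    c,s=np.cos(q[2]),np.sin(q[2]);return np.array([q[0]+c*P[0]-s*P[1],q[1]+s*P[0]+c*P[1],P[2]])
def tri(obs):
    f=lambda X:np.concatenate([proj(n,X)-px(n,p) for n,p in obs])
    r=least_squares(f,[.5,.1,.1]);return r.x,r.fun
E
cat > fit.py <<'E'
from h import *
S=[('side',(75,329),(-.073,-.053,.018)),('side',(207,353),(.073,-.053,.018)),
('side',(82,334),(-.064,-.053,.0)),('side',(199,359),(.064,-.053,.0)),
('scene',(398,401),(.082,-.053,.018)),('scene',(405,422),(.082,-.053,0)),
('side',(103,296),(-.035,-.0637,.108)),('side',(176,305),(.035,-.0637,.108)),
('scene',(330,245),(-.035,-.0637,.108)),('scene',(364,335),(.038,-.0637,.07)),
('side',(143,308),(0,-.0417,.070))]
R=[('scene',(110,467),(.05,-.07,0)),('scene',(282,428),(.05,.07,0)),
('side',(123,563),(.05,-.07,0)),('side',(24,527),(-.05,-.07,0)),
('side',(64,543),(0,-.0925,.052)),('scene',(65,381),(0,-.0925,.052))]
for nm,L in(('stand',S),('tray',R)):
    f=lambda q:np.concatenate([proj(n,T(q,P))-px(n,p) for n,p,P in L])
    r=least_squares(f,[.5,.0,0],loss='soft_l1');print(nm,r.x,np.degrees(r.x[2]));print(f(r.x).reshape(-1,2))
    if nm=='stand':q=r.x
for nm,o in dict(paddle=[('side',(130,38)),('scene',(614.5,43.5))],handleL=[('side',(103,296)),('scene',(330,245))],
  barR=[('side',(176,305)),('scene',(368,290))],fin=[('side',(64,545)),('scene',(65,381))]).items():
    X,f=tri(o);c,s=np.cos(q[2]),np.sin(q[2]);d=X[:2]-q[:2]
    print(nm,X,f,'standframe',c*d[0]+s*d[1],-s*d[0]+c*d[1])
E
python3 fit.py
```

```text
stand [ 0.5591 -0.0399 -0.1966] -11.265843625716983
[[-0.4739 -0.0657]
 [-0.2568 -0.2136]
 [ 0.0037  1.9781]
 [-0.87    0.2723]
 [ 0.9261  1.9524]
 [-0.6391  0.7989]
 [ 1.3324 -0.1685]
 [-0.4127  0.9328]
 [ 0.4161 -0.1316]
 [ 0.5962 -0.9146]
 [ 0.021  -1.2093]]
tray [ 0.5057 -0.2379 -0.3342] -19.151058155033514
[[ 0.1481 -0.2403]
 [ 0.4984  0.367 ]
 [-0.0077 -0.3404]
 [-0.0047 -0.0849]
 [-0.471   1.2282]
 [ 0.234   0.3099]]
paddle [0.5362 0.1825 0.2126] [-0.0077 -0.2227 -0.1286  0.2292] standframe -0.0658493766603476 0.2136667667379724
handleL [ 0.5088 -0.0948  0.1055] [ 0.0023  0.1246  0.1027 -0.1202] standframe -0.03857522629983931 -0.06360709938370189
barR [ 0.5821 -0.1059  0.1087] [-0.005  -0.285  -0.2299  0.2653] standframe 0.03549281988099867 -0.06023152343423946
fin [ 0.4766 -0.3256  0.0549] [ 0.0003  0.1428  0.1595 -0.1295] standframe -0.025128452156471442 -0.29629989085435576
```

```bash
cat > go.py <<'E'
import sys
from h import *
from rig import bot
# go.py frame sx sy z  [xaxis angle world deg] -> shift & rz in the tool's axes; frame: s stand, w world
Q=np.array([.5591,-.0399,-.1966])
def W(sx,sy,z):return T(Q,(sx,sy,z))
def rel(P,ang=None):
    s=bot.read_state();R=np.array(s['tcp_rot']);d=R.T@(np.array(P)-s['position'])
    r=None
    if ang is not None:
        a=np.radians(ang);Rt=np.array([[np.cos(a),np.sin(a),0],[np.sin(a),-np.cos(a),0],[0,0,-1]])
        import cv2;r=np.degrees(cv2.Rodrigues(R.T@Rt)[0].ravel())
    return d,r
def st():
    s=bot.read_state();p=np.array(s['position']);c,n=np.cos(Q[2]),np.sin(Q[2]);d=p[:2]-Q[:2]
    print('t',s['time_s'],'p',p,'stand',c*d[0]+n*d[1],-n*d[0]+c*d[1],'xang',np.degrees(np.arctan2(s['tcp_rot'][1][0],s['tcp_rot'][0][0])),'F',np.array(s['force']),'op',s['opening'],'q',np.array(s['joint_positions']))
E
python3 - <<'E'
from go import *
st()
for P in [W(0,-.115,.30),W(0,-.115,.09)]: print(P,*rel(P,78.73))
X,f=tri([('side',(178,75)),('scene',(580,80))]);print('railtop',X,f)
E
```

```text
t 0.15 p [0.2383 0.5772 0.2218] stand -0.4351300798240183 0.54252266750804 xang 157.55178784411973 F [-0.1241 -0.3484  0.3138] op 0.9992748980289585 q [ 57.3239  30.265   82.1397  -0.0002  67.6896 -10.2278]
[ 0.5366 -0.1527  0.3   ] [-0.5544 -0.5608 -0.0774] [-0.0891  0.0499 78.8218]
[ 0.5366 -0.1527  0.09  ] [-0.5544 -0.5604  0.1326] [-0.0891  0.0499 78.8218]
railtop [0.5859 0.1038 0.2292] [-0.0121 -0.3798 -0.2318  0.3865]
```

```bash
echo '{"moves":[[0,0,-0.14,0,0,0,0],[-0.27,-0.28,-0.14,0,0,40,0],[-0.27,-0.28,-0.14,0,0,40,0],[-0.27,-0.28,-0.14,0,0,40,0],[-0.27,-0.28,-0.14,0,0,40,0],[-0.27,-0.28,-0.14,0,0,40,0],[-0.27,-0.28,-0.14,0,0,40,0],[-0.27,-0.28,-0.14,0,0,40,0],[-0.27,-0.28,-0.14,0,0,40,0],[-0.27,-0.28,-0.14,0,0,40,0],[-0.27,-0.28,-0.14,0,0,40,0],[-0.554,-0.561,-0.1,0,0,78.8,0],[-0.554,-0.561,-0.1,0,0,78.8,0],[-0.554,-0.561,-0.1,0,0,78.8,0],[-0.554,-0.561,-0.1,0,0,78.8,0],[-0.554,-0.561,-0.1,0,0,78.8,0],[-0.554,-0.561,-0.1,0,0,78.8,0],[-0.554,-0.561,-0.1,0,0,78.8,0],[-0.554,-0.561,-0.1,0,0,78.8,0],[-0.554,-0.561,-0.1,0,0,78.8,0]]}' > m.json && python3 -m handwheel m.json
python3 - <<'E'
from go import *
st();print(*rel(W(0,-.115,.09),78.73))
E
```

```text
time_s: 2.15
position: [0.5389, -0.1558, 0.3205]
tcp_rot: [[0.197, 0.98, -0.0], [0.98, -0.197, -0.001], [-0.001, -0.0, -1.0]]
force: [-0.5, 1.9, -0.4]
opening: 0.003
grasp_force: 0.0
t 2.15 p [ 0.5389 -0.1558  0.3205] stand 0.002815712540563769 -0.1176504016137068 xang 78.61352950020063 F [-0.4996  1.9287 -0.3528] op 0.0034814258911265747 q [-27.5006  19.4535  84.0981  -0.0759  76.4371 -16.0963]
[ 0.0029 -0.0028  0.2305] [-0.0097  0.074  -0.1165]
```

```bash
echo '{"moves":[[0,0,0.1,0,0,0,0],[0,0,0.1,0,0,0,0],[0,0,0.23,0,0,0,0],[0,0,0.23,0,0,0,0],[0,0,0.23,0,0,0,0],[0,0,0.23,0,0,0,0],[0,0,0.23,0,0,0,0]]}' > m.json && python3 -m handwheel m.json
python3 - <<'E'
from go import *
from rig import capture
import cv2
st()
s=bot.read_state();c=capture('wrist');np.savez('w1.npz',pos=s['position'],rot=s['tcp_rot'],**c)
a=capture('side')['color'][130:330,260:420,::-1]
cv2.imwrite('pics/s1.png',np.hstack([cv2.resize(a,(480,600)),cv2.resize(c['color'][:,:,::-1],(320,200)).repeat(1,0) if 0 else cv2.copyMakeBorder(cv2.resize(c['color'][:,:,::-1],(320,200)),0,400,0,0,0)]))
E
```

```text
time_s: 2.85
position: [0.5366, -0.1505, 0.0925]
tcp_rot: [[0.193, 0.981, -0.001], [0.981, -0.193, 0.001], [0.001, -0.001, -1.0]]
force: [1.0, -0.6, -0.2]
opening: 0.007
grasp_force: 0.0
t 2.85 p [ 0.5366 -0.1505  0.0925] stand -0.00041117469899057055 -0.11286950143326291 xang 78.8849587946963 F [ 0.9543 -0.5628 -0.2226] op 0.0072234163063975955 q [-27.1643  35.7133  98.1464   0.0236  46.221  -16.0656]
```

View pics/s1.png

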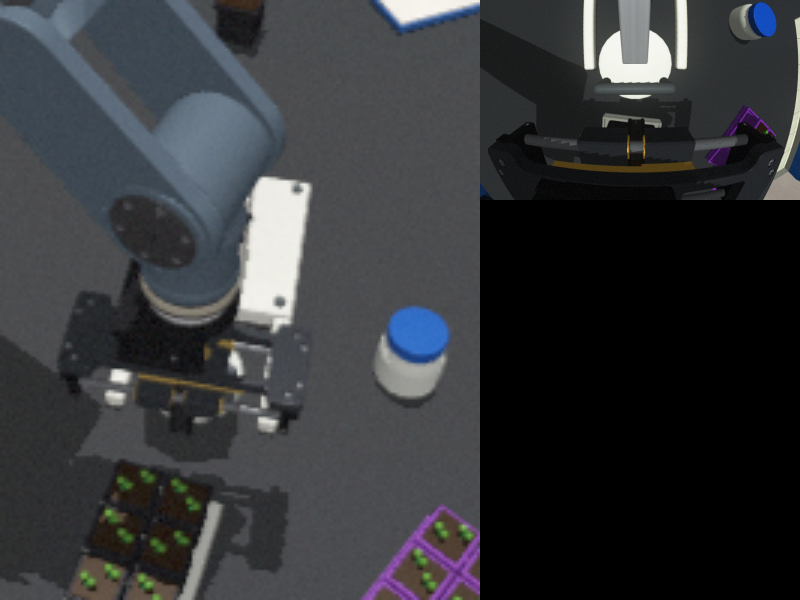

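```bash
echo '{"moves":[[0.01,0,0,0,0,0,0],[0.02,0,0,0,0,0,0],[0.025,0,0,0,0,0,0],[0.03,0,0,0,0,0,0],[0.034,0,0,0,0,0,0],[0.038,0,-0.003,0,0,0,0],[0.042,0,-0.006,0,0,0,0],[0.046,0,-0.009,0,0,0,0],[0.05,0,-0.012,0,0,0,0],[0.054,0,-0.014,0,0,0,0],[0.058,0,-0.017,0,0,0,0],[0.062,0,-0.02,0,0,0,0],[0.066,0,-0.023,0,0,0,0],[0.07,0,-0.026,0,0,0,0],[0.074,0,-0.028,0,0,0,0],[0.078,0,-0.031,0,0,0,0],[0.082,0,-0.034,0,0,0,0],[0.086,0,-0.037,0,0,0,0],[0.09,0,-0.04,0,0,0,0]]}' > m.json && python3 -m handwheel m.json
python3 - <<'E'
from go import *
st();print(*rel(W(0,0.002,.149),78.73))
E
```

```text
time_s: 4.85
position: [0.553, -0.0671, 0.1316]
tcp_rot: [[0.194, 0.981, -0.003], [0.981, -0.194, -0.005], [-0.006, -0.002, -1.0]]
force: [-0.9, -10.5, -6.4]
opening: 0.003
grasp_force: 4.8
t 4.85 p [ 0.553  -0.0671  0.1316] stand -0.00063398930092976 -0.02791072995889958 xang 78.83566770424476 F [ -0.8983 -10.5257  -6.3998] op 0.003429977775267495 q [-18.2319  32.2004  96.6889  -0.4229  51.1701  -6.8019]
[ 0.0298  0.0007 -0.0176] [-0.0984  0.3198  0.1054]
```

```bash
echo '{"moves":[[0.004,0,-0.003,0,0,0,0],[0.008,0,-0.006,0,0,0,0],[0.012,0,-0.009,0,0,0,0],[0.016,0,-0.011,0,0,0,0],[0.02,0,-0.014,0,0,0,0],[0.023,0,-0.016,0,0,0,0],[0.026,0,-0.018,0,0,0,0],[0.026,0,-0.018,0,0,0,0]]}' > m.json && python3 -m handwheel m.json
python3 - <<'E'
from go import *
st()
from rig import capture
import cv2
c=capture('scene')['color'][150:270,200:400,::-1]
np.savez('w2.npz',pos=bot.read_state()['position'],rot=bot.read_state()['tcp_rot'],**capture('wrist'))
cv2.imwrite('pics/s2.png',cv2.resize(c,(800,480)))
E
```

```text
time_s: 5.65
position: [0.5581, -0.0408, 0.1505]
tcp_rot: [[0.194, 0.981, -0.002], [0.981, -0.194, -0.004], [-0.004, -0.002, -1.0]]
force: [-3.3, -5.4, 3.0]
opening: 0.008
grasp_force: 3.0
t 5.65 p [ 0.5581 -0.0408  0.1505] stand -0.0007872616285081089 -0.0010281816989068885 xang 78.81700948114913 F [-3.2529 -5.3902  3.0296] op 0.007686098942698933 q [-15.4777  30.7567  95.4817  -0.3097  53.8406  -4.1116]
```

View pics/s2.png

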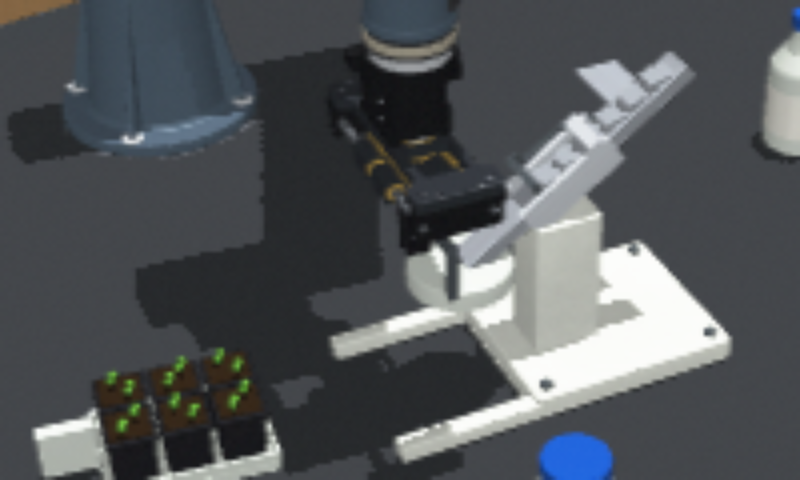

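```bash
echo '{"moves":[[0.003,0,-0.002,0,0,0,0],[0.005,0,-0.003,0,0,0,0],[0.005,0,-0.003,0,0,0,0]]}' > m.json && python3 -m handwheel m.json; echo '{"moves":[[0.002,0,-0.001,0,0,0,0],[0.003,0,-0.002,0,0,0,0],[0.003,0,-0.002,0,0,0,0]]}' > m.json && python3 -m handwheel m.json; python3 -c "
from go import *
st()"
```

```text
time_s: 6.05
position: [0.5591, -0.0358, 0.1539]
tcp_rot: [[0.194, 0.981, -0.002], [0.981, -0.194, -0.004], [-0.004, -0.001, -1.0]]
force: [-3.8, -5.5, 4.0]
opening: 0.008
grasp_force: 3.2
time_s: 6.35
position: [0.5592, -0.0347, 0.1549]
tcp_rot: [[0.193, 0.981, -0.004], [0.981, -0.193, -0.007], [-0.008, -0.002, -1.0]]
force: [-2.8, -12.5, -2.9]
opening: 0.002
grasp_force: 6.0
t 6.35 p [ 0.5592 -0.0347  0.1549] stand -0.0008653461128472376 0.005090888611578869 xang 78.87987979249496 F [ -2.7792 -12.4521  -2.8778] op 0.0015777377506887979 q [-14.7265  30.4585  95.1291  -0.5608  54.5076  -3.2799]
```

```bash
echo '{"moves":[[-0.02,0,0,0,0,0,0],[-0.05,0,0,0,0,0,0],[-0.08,0,-0.03,0,0,0,0],[-0.12,0,-0.06,0,0,0,0],[-0.12,0,-0.06,0,0,0,0]]}' > m.json && python3 -m handwheel m.json
python3 - <<'E'
from go import *
import cv2
from rig import capture
st()
for z in(.2,.03): print(*rel(T((.5057,-.2379,-.3342),(0,-.095,z)),70.85))
c=capture('scene')['color'];s=capture('side')['color']
a=cv2.resize(c[150:270,260:400,::-1],(560,480),interpolation=cv2.INTER_CUBIC)
cv2.imwrite('pics/s3.png',a);cv2.imwrite('pics/side3.png',s[:,:,::-1])
E
```

```text
time_s: 6.85
position: [0.5397, -0.1542, 0.2196]
tcp_rot: [[0.2, 0.98, 0.009], [0.98, -0.2, -0.006], [-0.004, 0.01, -1.0]]
force: [0.7, 0.5, -0.0]
opening: 0.006
grasp_force: 0.0
t 6.85 p [ 0.5397 -0.1542  0.2196] stand 0.003307721923598527 -0.11584657394305412 xang 78.47838891456256 F [ 0.6551  0.5218 -0.0294] op 0.005688946953599068 q [-27.2934  25.2845  91.9729  -0.109   62.1372 -15.7226]
[-0.1829 -0.0294  0.0201] [0.5728 0.2199 7.6296]
[-0.1822 -0.0311  0.1901] [0.5728 0.2199 7.6296]
```

View pics/s3.png

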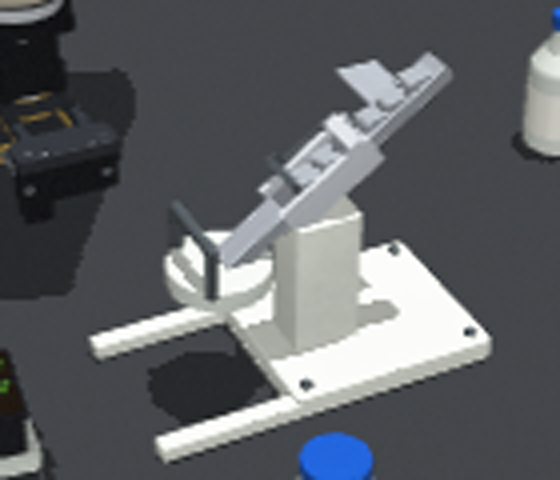

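```bash
cat > est.py <<'E'
from go import *
def joint(pts,x0,y0,f):
    from scipy.optimize import least_squares
    F=lambda j:np.concatenate([proj('scene',W(sx,-.085+.819*j[0],.093+.574*j[0]))-np.array([x0+p[0]/f,y0+p[1]/f]) for p,sx in pts])
    r=least_squares(F,[.1]);print('joint',r.x,r.fun)
E
python3 - <<'E'
from est import *
joint([((177,206),-.035),((213,252),.035)],260,150,4)
X=.026
from h import *
print(proj('scene',W(-.035,-.085+.819*.026,.093+.574*.026))-px('scene',(330,245)),proj('scene',W(.035,-.085+.819*.026,.093+.574*.026))-px('scene',(367,288)))
E
echo '{"moves":[[-0.05,-0.01,0,0,0,0,1],[-0.1,-0.02,0,0,0,4,1],[-0.15,-0.03,0,0,0,7.6,1],[-0.182,-0.03,0.02,0,0,7.6,1],[-0.182,-0.03,0.02,0,0,7.6,1],[-0.182,-0.03,0.02,0,0,7.6,1]]}' > m.json && python3 -m handwheel m.json
python3 - <<'E'
from go import *
import cv2
from rig import capture
st()
s=bot.read_state();c=capture('wrist');np.savez('w3.npz',pos=s['position'],rot=s['tcp_rot'],**c)
cv2.imwrite('pics/w3.png',c['color'][:,:,::-1])
E
```

```text
joint [0.1225] [ 0.1695  0.0615 -0.2039 -0.1042]
[ 0.4299 -0.1146] [-1.0234  1.164 ]
time_s: 7.55
position: [0.4715, -0.3196, 0.1937]
tcp_rot: [[0.324, 0.946, -0.003], [0.946, -0.324, 0.004], [0.003, -0.004, -1.0]]
force: [-0.0, 0.4, -0.7]
opening: 0.471
grasp_force: 0.0
t 7.55 p [ 0.4715 -0.3196  0.1937] stand -0.03131015645348338 -0.2913873851034381 xang 71.1084789850597 F [-0.037   0.3897 -0.712 ] op 0.4708251529249108 q [-45.3918  28.0986  91.7089   0.0524  60.4749 -26.5265]
```

View pics/w3.png

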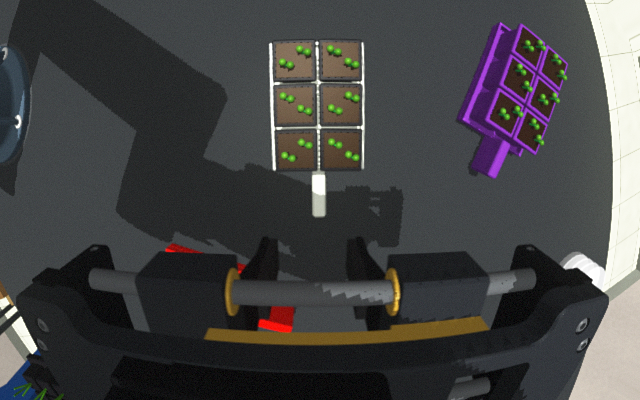

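Lamp is in the top notch. Wrist view: white tray straight ahead, fin (319,172)–(319,216), pots' corners (275,41), (362,41), (274,170), (363,170). I locate the fin from these.

```bash
cat >> h.py <<'E'
def wray(f,u,v,z):
    d=np.load(f);K=d['K'];a,b=u-K[0,2],v-K[1,2];r=np.hypot(a,b);t=r/K[0,0]
    x=np.array([np.sin(t)*a/r,np.sin(t)*b/r,np.cos(t)]);c=np.array([x[0],-x[1],-x[2]])
    M=d['mount'];R=d['rot'];o=R@M[:3,3]+d['pos'];g=R@(M[:3,:3]@c);return o+g*(z-o[2])/g[2]
E
python3 - <<'E'
from go import *
q=(.5057,-.2379,-.3342)
for u,v,z in[(319,173,.052),(319,207,.052),(275,41,.058),(362,41,.058),(274,170,.058),(363,170,.058)]:
    P=wray('w3.npz',u,v,z);d=P[:2]-q[:2];c,s=np.cos(q[2]),np.sin(q[2]);print(P,c*d[0]+s*d[1],-s*d[0]+c*d[1])
print(*rel(T(q,(0,-.095,.03)),70.85))
E
```

```text
[ 0.483  -0.3041  0.052 ] 0.0002957147199419384 -0.06994436468616562
[ 0.4716 -0.3381  0.052 ] 0.0006471597947315597 -0.10582251532743925
[ 0.4858 -0.1663  0.058 ] -0.04228071213515765 0.06114396764013338
[ 0.5642 -0.1926  0.058 ] 0.040380951619071986 0.061972128114543765
[ 0.4424 -0.2855  0.058 ] -0.04421174749344001 -0.06572143020077946
[ 0.5256 -0.3138  0.058 ] 0.04373588388294881 -0.06518584331121244
[-0.0076  0.0056  0.1644] [-0.1687 -0.1302  0.3441]
```

```bash
echo '{"moves":[[-0.007,0.006,0.05,0,0,0,1],[-0.007,0.006,0.1,0,0,0.3,1],[-0.007,0.006,0.13,0,0,0.3,1],[-0.007,0.006,0.15,0,0,0.3,1],[-0.007,0.006,0.164,0,0,0.3,1],[-0.007,0.006,0.164,0,0,0.3,1],[-0.007,0.006,0.164,0,0,0.3,0],[-0.007,0.006,0.164,0,0,0.3,0],[-0.007,0.006,0.164,0,0,0.3,0],[-0.007,0.006,0.164,0,0,0.3,0],[-0.007,0.006,0.164,0,0,0.3,0],[-0.007,0.006,0.164,0,0,0.3,0],[-0.007,0.006,0.164,0,0,0.3,0],[-0.007,0.006,0.164,0,0,0.3,0]]}' > m.json && python3 -m handwheel m.json
python3 - <<'E'
from go import *
st()
for P in[(0,-.215,.03),(0,-.095,.03)]: print(W(*P),*rel(W(*P),78.73))
E
```

```text
time_s: 9.0
position: [0.4756, -0.3298, 0.0315]
tcp_rot: [[0.328, 0.945, -0.0], [0.945, -0.328, 0.0], [-0.0, -0.0, -1.0]]
force: [0.2, -0.2, -0.1]
opening: 0.356
grasp_force: 0.0
t 9.0 p [ 0.4756 -0.3298  0.0315] stand -0.02522435300468147 -0.30056924836887594 xang 70.84503176232704 F [ 0.2346 -0.1663 -0.1088] op 0.35609046636887803 q [-45.7889  42.5208  96.5152  -0.0011  40.9654 -26.6331]
[ 0.5171 -0.2508  0.03  ] [0.0882 0.0132 0.0015] [-0.0015 -0.0001 -7.885 ]
[ 0.5405 -0.1331  0.03  ] [ 0.2071 -0.0032  0.0015] [-0.0015 -0.0001 -7.885 ]
```

```bash
echo '{"moves":[[0,0,0,0,0,0,0],[0,0,0,0,0,0,0],[0,0,0,0,0,0,0],[0,0,0,0,0,0,0],[0,0,0,0,0,0,0],[0,0,0,0,0,0,0]]}' > m.json && python3 -m handwheel m.json
python3 - <<'E'
from go import *
st()
for P in[(0,-.235,.0315),(0,-.095,.0315)]: print(W(*P),*rel(W(*P),78.73))
E
```

```text
time_s: 9.6
position: [0.4753, -0.3294, 0.0315]
tcp_rot: [[0.328, 0.945, -0.001], [0.945, -0.328, 0.001], [0.0, -0.001, -1.0]]
force: [-2.0, 0.2, 0.3]
opening: 0.161
grasp_force: 29.9
t 9.6 p [ 0.4753 -0.3294  0.0315] stand -0.02567009654047827 -0.30032208652575554 xang 70.86207991853821 F [-2.0437  0.1605  0.3147] op 0.16075456775249292 q [-45.7876  42.5148  96.5458  -0.0186  40.9971 -26.6357]
[ 0.5132 -0.2704  0.0315] [ 0.0682  0.0165 -0.    ] [-0.0559 -0.0189 -7.8679]
[ 0.5405 -0.1331  0.0315] [ 0.2069 -0.0027  0.0001] [-0.0559 -0.0189 -7.8679]
```

```bash
echo '{"moves":[[0.01,0.003,0,0,0,-1.5,0],[0.025,0.007,0,0,0,-3.5,0],[0.04,0.011,0,0,0,-5.5,0],[0.055,0.014,0,0,0,-7,0],[0.068,0.0165,0,0,0,-7.9,0],[0.083,0.0145,0,0,0,-7.9,0],[0.1,0.012,0,0,0,-7.9,0],[0.117,0.01,0,0,0,-7.9,0],[0.134,0.0075,0,0,0,-7.9,0],[0.15,0.005,0,0,0,-7.9,0],[0.165,0.003,0,0,0,-7.9,0],[0.177,0.0015,0,0,0,-7.9,0],[0.187,0,0,0,0,-7.9,0],[0.194,-0.001,0,0,0,-7.9,0],[0.199,-0.0015,0,0,0,-7.9,0],[0.203,-0.002,0,0,0,-7.9,0],[0.203,-0.002,0,0,0,-7.9,0]]}' > m.json && python3 -m handwheel m.json
python3 - <<'E'
from go import *
import cv2
from rig import capture
st();print(*rel(W(0,-.095,.0315),78.73))
s=bot.read_state();c=capture('wrist');np.savez('w4.npz',pos=s['position'],rot=s['tcp_rot'],**c)
d=capture('side')['color'];np.savez('sd4.npz',color=d);b=capture('scene')['color']
P=[cv2.resize(c['color'][0:230,200:440,::-1],(360,345)),cv2.resize(d[170:300,270:390,::-1],(420,455)),cv2.resize(b[170:270,230:370,::-1],(0,0),fx=2,fy=2)]
I=np.zeros((600,800,3),np.uint8);I[:345,:360]=P[0];I[:455,370:790]=P[1];I[400:600,:280]=P[2]
cv2.imwrite('pics/s4.png',I)
E
```

```text
time_s: 11.3
position: [0.5404, -0.1367, 0.0315]
tcp_rot: [[0.196, 0.981, -0.0], [0.981, -0.196, 0.001], [0.001, -0.0, -1.0]]
force: [-0.4, 1.9, -0.9]
opening: 0.159
grasp_force: 29.9
t 11.3 p [ 0.5404 -0.1367  0.0315] stand 0.0005202662093454456 -0.09856517880438764 xang 78.72129681480251 F [-0.4159  1.8663 -0.8812] op 0.1594611641468146 q [-25.702   41.5962  99.6863   0.0603  38.7491 -14.4704]
[ 0.0036 -0.0005 -0.    ] [-0.0212 -0.0444 -0.0087]
```

View pics/s4.png

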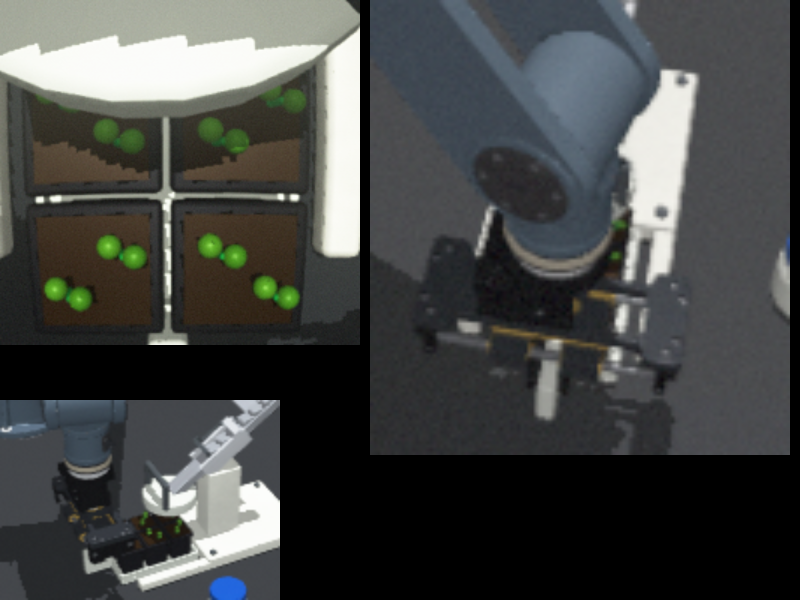

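```bash
python3 - <<'E'
from go import *
q=Q
for u,v,z in[(207,168,.018),(410,168,.018),(223,210,.058),(401,210,.058)]:
    P=wray('w4.npz',u,v,z);d=P[:2]-q[:2];c,s=np.cos(q[2]),np.sin(q[2]);print(P,c*d[0]+s*d[1],-s*d[0]+c*d[1])
E
echo '{"moves":[[0.001,0,0,0,0,0,0],[0.002,0,0,0,0,0,0],[0.003,0,0,0,0,0,0],[0.003,0,0,0,0,0,0]]}' > m.json && python3 -m handwheel m.json; echo '{"moves":[[0.001,0,0,0,0,0,0],[0.002,0,0,0,0,0,0],[0.003,0,0,0,0,0,0],[0.003,0,0,0,0,0,0]]}' > m.json && python3 -m handwheel m.json;python3 -c "
from go import *
st()"
```

```text
[ 0.4877 -0.0761  0.018 ] -0.06295694869878844 -0.04941096447805654
[ 0.607 -0.1    0.018] 0.05872625255373077 -0.04962816720426369
[ 0.5054 -0.0928  0.058 ] -0.04234548129802311 -0.06235957672973183
[ 0.5888 -0.1095  0.058 ] 0.04268139353890789 -0.06242307678456136
time_s: 11.85
position: [0.541, -0.1345, 0.0316]
tcp_rot: [[0.195, 0.981, 0.0], [0.981, -0.195, -0.0], [-0.0, 0.0, -1.0]]
force: [-0.6, -1.2, -1.1]
opening: 0.162
grasp_force: 29.9
time_s: 12.25
position: [0.5414, -0.1324, 0.0317]
tcp_rot: [[0.194, 0.981, -0.0], [0.981, -0.194, -0.002], [-0.002, 0.0, -1.0]]
force: [-1.3, -5.9, 0.0]
opening: 0.157
grasp_force: 29.9
t 12.25 p [ 0.5414 -0.1324  0.0317] stand 0.0007009968125498353 -0.09422148067712502 xang 78.80347169942257 F [-1.2633 -5.9449  0.048 ] op 0.15681915577463773 q [-25.1797  41.562   99.7082  -0.1567  38.7046 -13.8609]
```

```bash
echo '{"moves":[[0.001,0,0,0,0,0,0],[0.002,0,0,0,0,0,0],[0.003,0,0,0,0,0,0],[0.003,0,0,0,0,0,0]]}' > m.json && python3 -m handwheel m.json;python3 -c "
from go import *
st()"; echo '{"moves":[[0.001,0,0,0,0,0,0],[0.002,0,0,0,0,0,0],[0.002,0,0,0,0,0,0],[0.002,0,0,0,0,0,0]]}' > m.json && python3 -m handwheel m.json;python3 -c "
from go import *
st()"
```

```text
time_s: 12.65
position: [0.5415, -0.1322, 0.0322]
tcp_rot: [[0.192, 0.981, -0.001], [0.981, -0.192, -0.006], [-0.006, 0.0, -1.0]]
force: [-6.2, -14.1, 1.2]
opening: 0.162
grasp_force: 30.0
t 12.65 p [ 0.5415 -0.1322  0.0322] stand 0.0007883730209826516 -0.09399463328754215 xang 78.92538309537329 F [ -6.1984 -14.0798   1.2287] op 0.1622646135132104 q [-25.0335  41.5176  99.6982  -0.5027  38.7048 -13.5668]
time_s: 13.05
position: [0.5416, -0.1321, 0.0325]
tcp_rot: [[0.191, 0.982, -0.001], [0.982, -0.191, -0.008], [-0.008, 0.0, -1.0]]
force: [-8.8, -20.3, 3.6]
opening: 0.157
grasp_force: 30.0
t 13.05 p [ 0.5416 -0.1321  0.0325] stand 0.0008484256841917587 -0.0938119878339948 xang 78.99166670611463 F [ -8.7595 -20.2706   3.6352] op 0.15658287194238807 q [-24.9391  41.4912  99.6927  -0.7153  38.7026 -13.373 ]
```

```bash
echo '{"moves":[[-0.003,0,0,0,0,0,0],[-0.005,0,0,0,0,0,0],[-0.005,0,0,0,0,0,0],[-0.005,0,0,0,0,0,0.5],[-0.005,0,0,0,0,0,0.5],[-0.005,0,0,0,0,0,0.5],[-0.005,0,0,0,0,0,0.5],[-0.005,0,0,0,0,0,0.5],[-0.005,0,0,0,0,0,0.5],[-0.005,0,0,0,0,0,0.5],[-0.008,0,-0.02,0,0,0,0.5],[-0.01,0,-0.05,0,0,0,0.5],[-0.02,0,-0.1,0,0,0,0],[-0.03,0,-0.14,0,0,0,0],[-0.03,0,-0.14,0,0,0,0]]}' > m.json && python3 -m handwheel m.json
python3 - <<'E'
from go import *
from rig import capture
st();
np.savez('w5.npz',pos=bot.read_state()['position'],rot=bot.read_state()['tcp_rot'],**capture('wrist'))
np.savez('sd5.npz',side=capture('side')['color'],scene=capture('scene')['color'])
for P in[(-.22,-.10,.33),(-.22,.2137,.33),(-.068,.2137,.30)]: print(W(*P),*rel(W(*P),168.73))
E
```

```text
time_s: 14.55
position: [0.5405, -0.1589, 0.1775]
tcp_rot: [[0.196, 0.981, 0.012], [0.981, -0.196, -0.007], [-0.004, 0.013, -1.0]]
force: [0.9, 0.2, -0.1]
opening: 0.311
grasp_force: 0.0
t 14.55 p [ 0.5405 -0.1589  0.1775] stand 0.00503214801103052 -0.1202997010323903 xang 78.69123753089484 F [ 0.9252  0.2472 -0.1472] op 0.31108472445609264 q [-27.732   28.509   94.2666  -0.0194  56.4459 -16.4141]
[ 0.3238 -0.095   0.33  ] [ 0.018  -0.2201 -0.1585] [ -0.0244  -0.0577 -89.9942]
[0.3851 0.2127 0.33  ] [ 0.3317 -0.2201 -0.1584] [ -0.0244  -0.0577 -89.9942]
[0.5342 0.183  0.3   ] [ 0.3317 -0.0681 -0.1286] [ -0.0244  -0.0577 -89.9942]
```

```bash
echo '{"moves":[[0,0,-0.05,0,0,0,0],[0,0,-0.1,0,0,0,0],[0,0,-0.15,0,0,-8,0],[0,-0.02,-0.2,0,0,-16,0],[0.33,-0.068,-0.205,0,0,-90,0],[0.33,-0.068,-0.205,0,0,-90,0],[0.33,-0.068,-0.205,0,0,-90,0],[0.33,-0.068,-0.205,0,0,-90,0],[0.33,-0.068,-0.205,0,0,-90,0],[0.33,-0.068,-0.205,0,0,-90,0],[0.33,-0.068,-0.205,0,0,-90,0],[0.33,-0.068,-0.205,0,0,-90,0],[0.33,-0.068,-0.205,0,0,-90,0],[0.33,-0.068,-0.205,0,0,-90,0],[0.33,-0.068,-0.205,0,0,-90,0],[0.33,-0.068,-0.205,0,0,-90,0],[0.33,-0.068,-0.205,0,0,-90,0]]}' > m.json && python3 -m handwheel m.json
python3 - <<'E'
from go import *
import cv2
from rig import capture
st()
for z in(.26,.24):print(*rel(W(-.068,.2137,z),168.73))
s=bot.read_state();w=capture('wrist');np.savez('w6.npz',pos=s['position'],rot=s['tcp_rot'],**w)
sc=capture('scene')['color'];sd=capture('side')['color'];np.savez('sd6.npz',side=sd,scene=sc)
I=np.zeros((600,800,3),np.uint8);R=lambda a,x,y:cv2.resize(a[:,:,::-1],(x,y),interpolation=cv2.INTER_CUBIC)
I[:300,:400]=R(sc[150:270,250:410],400,300);I[:300,400:]=R(sd[170:320,250:450],400,300)
I[300:,:480]=R(w['color'],480,300);I[300:,480:]=R(np.load('sd5.npz')['side'][180:340,280:365],320,300)
cv2.imwrite('pics/s6.png',I)
E
```

```text
time_s: 16.4
position: [0.5343, 0.1807, 0.3761]
tcp_rot: [[-0.981, 0.197, -0.001], [0.197, 0.981, -0.0], [0.001, -0.0, -1.0]]
force: [-0.0, -0.6, -0.5]
opening: 0.004
grasp_force: 0.0
t 16.4 p [0.5343 0.1807 0.3761] stand -0.06738314512483808 0.2115222378151586 xang 168.66716124938793 F [-0.0131 -0.6338 -0.4716] op 0.0041468830776241585 q [  7.3341  17.3567  78.5542   0.004   84.1358 -71.3335]
[0.0005 0.0022 0.1161] [-0.0112 -0.0456 -0.0628]
[0.0005 0.0022 0.1361] [-0.0112 -0.0456 -0.0628]
```

View pics/s6.png

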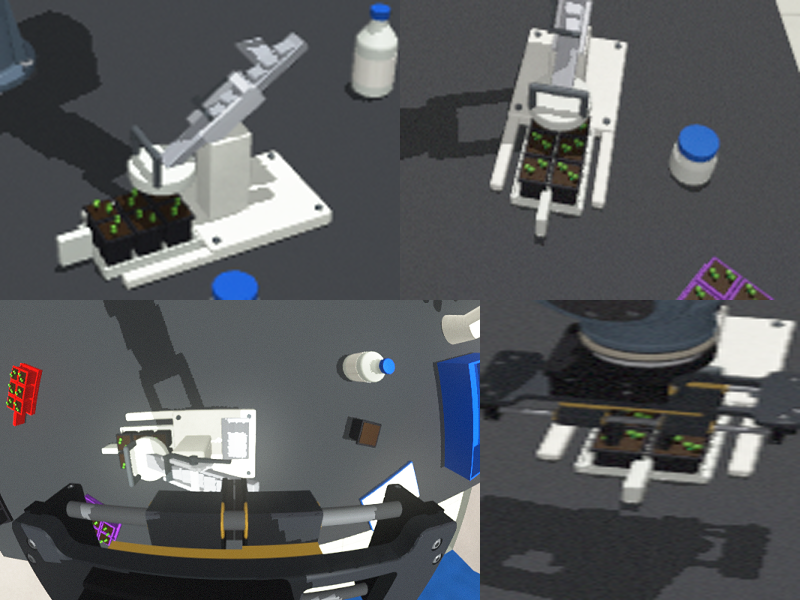

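Composite: tray home and straight in the bay (side, top right), with the lamp above it clear of the pots. In the wrist view the paddle is at full-image pixel (315,184). I check the press point against it.

Run:
```python
from go import *
c,s=np.cos(Q[2]),np.sin(Q[2])
for u,v in[(296,157),(333,157),(296,210),(333,210),(314.5,183.5)]:
    for z in(.2126,.22):
        P=wray('w6.npz',u,v,z);d=P[:2]-Q[:2];print(z,P,c*d[0]+s*d[1],-s*d[0]+c*d[1])
```

```text
0.2126 [0.5006 0.1705 0.2126] -0.09850513106053506 0.19494914724960893
0.22 [0.4995 0.1711 0.22  ] -0.09967546630076796 0.19533213835081834
0.2126 [0.5083 0.2091 0.2126] -0.09845176353346985 0.2343150746675191
0.22 [0.5071 0.2089 0.22  ] -0.0996233094430519 0.23380502979082257
0.2126 [0.5587 0.158  0.2126] -0.03904312525497443 0.19402902811462333
0.22 [0.5563 0.1589 0.22  ] -0.04156238617753894 0.1944328925838796
0.2126 [0.5669 0.1984 0.2126] -0.03894348736707184 0.2352449645230808
0.22 [0.5643 0.1984 0.22  ] -0.041465008625528196 0.23471382462459825
0.2126 [0.533  0.1841 0.2126] -0.0693435340478931 0.2146171616511504
0.22 [0.5312 0.1844 0.22  ] -0.07117541486862307 0.21455397389600805
```

```bash
echo '{"moves":[[0.0026,0.003,0.05,0,0,0,0],[0.0026,0.003,0.1,0,0,0,0],[0.0026,0.003,0.13,0,0,0,0],[0.0026,0.003,0.141,0,0,0,0],[0.0026,0.003,0.148,0,0,0,0],[0.0026,0.003,0.148,0,0,0,0],[0.0026,0.003,0.148,0,0,0,0]]}' > m.json && python3 -m handwheel m.json;echo '{"moves":[[0,0,0.004,0,0,0,0],[0,0,0.004,0,0,0,0],[0,0,0.004,0,0,0,0]]}' > m.json && python3 -m handwheel m.json; echo '{"moves":[[0,0,0.004,0,0,0,0],[0,0,0.004,0,0,0,0],[0,0,0.004,0,0,0,0]]}' > m.json && python3 -m handwheel m.json
```

```text
time_s: 17.25
position: [0.5338, 0.1847, 0.2303]
tcp_rot: [[-0.981, 0.195, 0.004], [0.195, 0.981, 0.001], [-0.003, 0.001, -1.0]]
force: [0.3, -0.5, -0.3]
opening: 0.0
grasp_force: 0.0
time_s: 17.55
position: [0.5326, 0.1845, 0.2251]
tcp_rot: [[-0.981, 0.195, 0.001], [0.195, 0.981, 0.0], [-0.001, 0.0, -1.0]]
force: [0.1, 0.5, -0.5]
opening: 0.007
grasp_force: 0.0
time_s: 17.85
position: [0.5323, 0.1844, 0.2203]
tcp_rot: [[-0.981, 0.195, -0.001], [0.195, 0.981, -0.0], [0.0, -0.0, -1.0]]
force: [0.5, -0.3, 0.4]
opening: 0.006
grasp_force: 0.0
```

```bash
for i in 1 2; do echo '{"moves":[[0,0,0.003,0,0,0,0],[0,0,0.003,0,0,0,0],[0,0,0.003,0,0,0,0]]}' > m.json && python3 -m handwheel m.json | egrep 'pos|force'; done
```

```text
position: [0.5328, 0.1846, 0.2178]
force: [-0.2, 0.9, 0.9]
grasp_force: 0.8
position: [0.5328, 0.1849, 0.2148]
force: [0.1, 2.3, 3.4]
grasp_force: 1.6
```

```bash
cat > tip.py <<'E'
from go import *
import cv2
from rig import capture
g=lambda a:cv2.cvtColor(a,cv2.COLOR_RGB2GRAY)
up=lambda a:cv2.resize(a,None,fx=6,fy=6,interpolation=cv2.INTER_CUBIC)
ref=g(np.load('sd6.npz')['scene']);now=g(capture('scene')['color'])
p=lambda j,P:proj('scene',W(P[0],P[1]+.819*j,P[2]+.574*j))
# lamp + handle patch, and rail tip patch; expected px shift per metre of joint
for nm,(x0,x1,y0,y1),P in(('lamp',(299,330,199,228),(0,-.063,.06)),('tip',(357,374,163,178),(0,.125,.214))):
    t=up(ref[y0:y1,x0:x1]);m=16;r=cv2.matchTemplate(up(now[y0-m:y1+m,x0-m:x1+m]),t,cv2.TM_CCOEFF_NORMED)
    best=max((r[int(round(m*6+6*d[1])),int(round(m*6+6*d[0]))],j) for j in np.arange(.055,.133,.0005) for d in[p(j,P)-p(.122,P)] if max(abs(d))<m)
    print(nm,'score,joint',best)
s=bot.read_state();print(s['time_s'],s['position'],s['force'])
E
python3 tip.py; echo '{"moves":[[0,0,0.015,0,0,0,0],[0,0,0.015,0,0,0,0],[0,0,0.015,0,0,0,0],[0,0,0.015,0,0,0,0],[0,0,-0.006,0,0,0,0],[0,0,-0.006,0,0,0,0]]}' > m.json && python3 -m handwheel m.json | egrep 'pos|force';python3 tip.py
```

```text
lamp score,joint (np.float32(0.9713251), np.float64(0.12300000000000005))
tip score,joint (np.float32(0.94994617), np.float64(0.12300000000000005))
18.5 [0.5328 0.1849 0.2148] [0.6226 2.3863 4.1496]
position: [0.5333, 0.1838, 0.2223]
force: [0.6, 0.3, 0.3]
grasp_force: 0.0
lamp score,joint (np.float32(0.9399369), np.float64(0.11100000000000004))
tip score,joint (np.float32(0.96195805), np.float64(0.11150000000000004))
19.15 [0.5325 0.1837 0.2211] [-0.3972  0.1493 -0.7043]
```

```bash
echo '{"moves":[[0,0,0,0,0,0,0],[0,0,0,0,0,0,0],[0,0,0,0,0,0,0],[0,0,0,0,0,0,0],[0,0,0,0,0,0,0],[0,0,0,0,0,0,0],[0,0,0,0,0,0,0],[0,0,0,0,0,0,0],[0,0,0,0,0,0,0],[0,0,0,0,0,0,0]]}' > m.json && python3 -m handwheel m.json|egrep pos;python3 tip.py
```

```text
position: [0.5324, 0.1845, 0.2206]
lamp score,joint (np.float32(0.91275096), np.float64(0.09850000000000003))
tip score,joint (np.float32(0.92464197), np.float64(0.09900000000000003))
20.2 [0.5324 0.1845 0.2206] [ 0.3203 -0.6377 -0.6293]
```

```bash
echo '{"moves":[[0,0,0.006,0,0,0,0],[0,0,0.021,0,0,0,0],[0,0,0.021,0,0,0,0],[0,0,0.021,0,0,0,0],[0,0,0.021,0,0,0,0],[0,0,0,0,0,0,0],[0,0,-0.02,0,0,0,0],[0,0,-0.05,0,0,0,0],[0,0,-0.1,0,0,0,0],[0,0,-0.1,0,0,0,0],[0,0,-0.1,0,0,0,0],[0,0,-0.1,0,0,0,0],[0,0,-0.1,0,0,0,0],[0,0,-0.1,0,0,0,0],[0,0,-0.1,0,0,0,0],[0,0,-0.1,0,0,0,0],[0,0,-0.1,0,0,0,0],[0,0,-0.1,0,0,0,0]]}' > m.json && python3 -m handwheel m.json | egrep 'pos|force';python3 tip.py
```

```text
position: [0.5324, 0.1845, 0.3205]
force: [-0.1, 0.7, -0.9]
grasp_force: 0.0
lamp score,joint (np.float32(0.88541776), np.float64(0.07350000000000001))
tip score,joint (np.float32(0.91059697), np.float64(0.07400000000000001))
22.05 [0.5324 0.1845 0.3205] [-0.1039  0.4361 -0.1799]
```

```bash
echo '{"moves":[[0,0,0,0,0,0,0],[0,0,0,0,0,0,0],[0,0,0,0,0,0,0],[0,0,0,0,0,0,0],[0,0,0,0,0,0,0]]}' > m.json && python3 -m handwheel m.json|egrep pos;python3 tip.py
python3 - <<'E'
import numpy as np,cv2
from rig import bot,capture
d=cv2.absdiff(np.load('sd6.npz')['side'],capture('side')['color']).max(2)
print('fin/tray end diff',np.percentile(d[255:295,300:345],[50,99]),'bench right',np.percentile(d[220:400,380:450],99))
print(bot.hand_in())
E
```

```text
position: [0.5324, 0.1845, 0.3206]
lamp score,joint (np.float32(0.8856181), np.float64(0.07350000000000001))
tip score,joint (np.float32(0.91073084), np.float64(0.07400000000000001))
22.6 [0.5324 0.1845 0.3206] [0.4446 0.1439 0.1877]
fin/tray end diff [ 3. 38.] bench right 9.0
the job is handed in; nothing more can be done
None
```

The job is handed in at about 23 s on the robot's clock. The lamp went up to the top notch, the tray is home against the foot, and the pawl holds the lamp two notches down, at 0.074 m by camera. I touched no other objects on the bench, and I don't have the verdict.

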